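# Swing the bench magnifier over the round engraving block

## Robot

A 7-joint arm with a two-finger parallel gripper is mounted at the origin on the work surface. World frame = base frame: x ahead of the robot, y to its left, z up, the work surface at z = 0. Lengths are in m, angles in rad, forces in N, time in s.
With the tool pointing down it reaches from about 0.4 to 0.875 m from the base axis. Payload 19.3 kg.
Tool frame: the origin (TCP) lies at the centre of the arm's flange, where the gripper is bolted on; the fingertips stand 173 mm ahead of it and the grasp point (between the pads) lies 155 mm ahead of it; z points along the fingers, y is the line along which they close (so a half turn about z gives the same grasp; the last joint's range is limited). The gripper opens to 85 mm and grips with 20 to 120 N. Pads are 22 mm wide; open, the fingers measure 114 mm over their backs; the gripper's body (76 mm by 85 mm) begins 54 mm behind the grasp point. The pads swing forward as they close: fully open they stand 13 mm farther back than shut.
Start: joints at [-1.224, 0.521, -0.036, 1.599, 0.021, 1.021, -0.113], TCP at [0.253, 0.571, 0.405] pointing down, gripper open.
Joint ranges: [-2.91, 2.91], [-0.3, 2.13], [-1.5, 1.42], [0.17, 2.43], [-1.26, 4.41], [0.16, 1.93], [-2.52, 2.52]. Speed limits (rad/s): [1.89, 1.89, 2.39, 2.39, 3.01, 3.01, 3.01].

## Interface

Orientations are given as [roll, pitch, yaw] about the fixed x, y, z axes, in that order (R = Rz(yaw) Ry(pitch) Rx(roll)).
In Python, from workcell import bot, imaging, job gives the robot as it stands.
- The arm moves only by the tool carry_out, never from a script. Its argument "targets" is a list of rows, each a list of 3 entries, a list of its own where there are three numbers: the shift along the tool's x, y, z in units of 0.25 m (1.0 is 0.25 m), then the turn, a rotation vector about the tool's x, y, z in units of 180 degrees (1.0 is 180 degrees), then the opening, from 0 (shut) to 1 (fully open). In form: [[[tx, ty, tz], [wx, wy, wz], jaw], ...]. A call has 1 to 8 rows; each row shifts and turns the commanded pose from where the row before left it, along the tool's axes as they then stand; what a row does not reach is not made up. A row lasts 1/8 s, in which the tool goes at most 62.5 mm and 10.7 degrees, less where a joint would pass 70% of its speed; a pose out of reach is approached as far as the arm can. A call with a number of a shift or a turn outside -1 to 1 is refused whole. A call with a gripper value outside its range is refused whole. The fingers move at their own pace and stop on an object; "force" is the grip in N (left out, the last holds). Time passes only in rows, so rows that do not move let the fingers close. It gives the time, the measured TCP pose, the force and the opening at its end, in the units of the state.
- bot.observe(): the state, without advancing time (a new reading comes with each control period).
- imaging.grab_frame(name): name is "scene" or "top" or "wrist"; returns a dict with "pixels" (420x560x3 uint8, red, green, blue), "mtx" (3x3 intrinsics, pixels), "k1" (the pictures are not rectified: a ray, as slopes to the right and down, at radius r is drawn at 1 + k1 r^2 times it, then the intrinsics apply), "cam_to_world" (4x4, takes a point from camera to world coordinates); the wrist camera has in their place "mount" (4x4, takes a point from camera to tool coordinates, whose origin is the TCP and whose axes are the flange's). Camera axes: x right, y down, z forward; pixel columns grow to the right and rows downward; lengths in m; the calibration is good to about 2 mm. A picture is of the moment at which its call begins: read the wrist's pose just before it. There is no depth.
- job.job_done(): hands the job in, once; it reports no verdict.
The state is a dict: "clock": time; "qpos": joint angles; "qd": joint speeds; "joint_efforts": joint torques, N m; "position": TCP position; "tool_rot": TCP orientation; "force": force on the tool from outside, world axes, zero at the start; "moment": the same for the moment, N m; "grip_width": finger opening in m.
Only numpy, scipy, OpenCV 4.12 (cv2) and the standard library are available. Lean on these libraries where they do the work, as an engineer would, in place of code of your own. Each camera call takes 0.05 s, during which the arm holds its last target. There are 200 camera calls.

## Task

Get the bench magnifier ready for checking the round engraving block: with a finger, push its arm round until the lens stands over the round block, as nearly centred as its swing allows, so that from straight above the whole block is seen within the glass, and only then press the lamp button on the magnifier's foot fully down and let it come up again. Leave both blocks and everything else on the table where they are, lift nothing, and keep off the glass.

Things in the scene. Friction and masses are not known exactly. Their poses are not given: they have to be found in the camera images.
- pivot (a point): Point on the upright axis about which the magnifier's arm swings, 160 mm above the table, at the mid-height of the arm. The magnifier's foot is a heavy dark slab fixed to the table, 170 x 130 mm and 22 mm thick, with a steel post 22 mm in diameter carrying the arm's hub (40 mm in diameter, top 178 mm above the table). Axes: x from the post away from the lamp button, z up; the foot reaches from x = -135 mm to +35 mm.
- swing_arm (a joint): Angle of the level swinging arm about the pivot: 0 when the arm points along the x axis of point pivot, growing counter-clockwise seen from above, free from -2.0 to 2.0. The arm is a white bar 14 mm wide and 22 mm high (149 to 171 mm above the table), bare from 20 mm to 132 mm out from the pivot axis; beyond it is the lens rim. It is stiff (about 0.15 N m of friction, so 1.5 N at 100 mm), has no spring and stays where it is left. It may be pushed on the bar or on the rim.
- lens_center (a point): Centre of the round lens at the end of the arm, 190 mm from the pivot axis and 160 mm above the table. The white rim is 116 mm across outside, 100 mm inside and 22 mm high (149 to 171 mm above the table). The clear glass within it, 100 mm across and 4 mm thick at mid-height, is not to be touched.
- round_block_center (a point): Centre (half-way up) of the round wooden engraving block, a loose disc 56 mm in diameter and 23 mm high, lying dark face up on the table to the left or the right of the magnifier. Its distance from the pivot axis is 180 to 206 mm, so the lens can be brought over it but may stay up to about 15 mm nearer or farther than its centre.
- square_block_center (a point): Centre (half-way up) of the square wooden engraving block, loose, 52 x 52 mm and 23 mm high, lying on the other side of the magnifier. Leave alone.
- lamp_button_top (a point): Middle of the top of the round grey lamp button (28 mm in diameter) on a small grey switch box on the foot, 100 mm from the pivot axis. It is pressed straight down.
- lamp_button (a joint): How far the lamp button is pressed: 0 up, 0.006 m fully down. Spring return; fully down takes about 5 N.
- ink_tin: Loose ink tin standing beyond the magnifier, 72 mm in diameter and 50 mm high; origin at the centre of its underside. Leave alone.
- brush: Loose brush, 200 mm long and 20 mm high, lying on the robot's side of the magnifier, to the left; origin under its middle, handle along its -x axis. Leave alone.
- rubbing_stone: Loose grey stone bar 45 x 75 x 26 mm lying on the robot's side of the magnifier, to the right; origin at the centre of its underside. Leave alone.
There are look-alikes about, which are no part of the job. What is shaped like the part that bears round_block_center but green is not meant.

How it is judged:
By the outcome, as a careful person would: the job done as asked, in the order asked, and still so for the second after the job is handed in, with the robot touching nothing.
It also fails if it takes over 51 s, if anything falls off the work surface, if the arm or the gripper's body presses on something with over 40 N, if the wrist force passes 120 N, or if a joint passes its speed limit or range.

## Working session

There is one attempt and no reset: what is moved stays moved. The work goes in short steps, Python scripts to look and compute and a tool call to move; the robot and the scene stay as the last step left them, time stands still between calls to the robot, and variables do not carry over. Pictures are saved under pics/ and viewed, on a budget of 10 in all, crops included, one or two more only if the job needs it, and the job is handed in when it is done.

Besides the shell and the picture viewer there is one more tool, called in YAML: its name, and indented under it one key for each argument. carry_out: Moves the arm, as the interface text tells. Its arguments: {"type":"object","properties":{"targets":{"type":"array"},"force":{"type":"number"}},"required":["targets"]}

```bash
mkdir -p pics; ls; cat > h.py <<'E'
import numpy as np, cv2
from workcell import bot, imaging, job
def grab(n):
    s=bot.observe(); f=imaging.grab_frame(n); f['s']=s
    return f
def save(f,p,crop=None,scale=1):
    im=f['pixels'][:,:,::-1]
    if crop: im=im[crop[1]:crop[3],crop[0]:crop[2]]
    cv2.imwrite(p,cv2.resize(im,None,fx=scale,fy=scale,interpolation=cv2.INTER_CUBIC))
def ray(f,uv,T=None):
    T=f['cam_to_world'] if T is None else T
    K=np.array(f['mtx']);k=f['k1']
    d=cv2.undistortPoints(np.array(uv,float).reshape(-1,1,2),K,np.array([k,0,0,0.])).reshape(-1,2)
    T=np.array(T); R=T[:3,:3]
    return T[:3,3],np.c_[d,np.ones(len(d))]@R.T
def onplane(f,uv,z,T=None):
    o,d=ray(f,uv,T); return o+d*((z-o[2])/d[:,2])[:,None]
def proj(f,P,T=None):
    T=np.array(f['cam_to_world'] if T is None else T); P=np.array(P,float).reshape(-1,3)
    W=np.linalg.inv(T); r,_=cv2.Rodrigues(W[:3,:3])
    return cv2.projectPoints(P,r,W[:3,3],np.array(f['mtx']),np.array([f['k1'],0,0,0.]))[0].reshape(-1,2)
E
python3 - <<'E'
from h import *
print(bot.observe())
for n in('scene','top'):
    f=grab(n); save(f,f'pics/{n}0.png'); np.save(f'{n}0.npy',f,allow_pickle=True); print(n,np.round(f['cam_to_world'],3).tolist(),f['k1'],np.round(f['mtx'],1).tolist())
E
```

```text
pics
{'clock': 0.0, 'qpos': array([-1.22418937,  0.52202963, -0.0363221 ,  1.5999964 ,  0.02116516,
        1.02110641, -0.11280828]), 'qd': array([-0.00024554, -0.00083386,  0.00145158, -0.00042423, -0.00128416,
        0.00129344, -0.00015621]), 'joint_efforts': array([-2.98666992e-04, -9.27095032e+01,  1.97975256e+00, -3.69932592e+01,
        1.78412109e-02,  7.96813139e-03, -7.38980179e-05]), 'position': array([0.25298975, 0.57135619, 0.40412009]), 'tool_rot': array([-3.14043767e+00,  5.58010089e-05,  2.72474445e+00]), 'force': array([0.28618964, 0.38557183, 0.37274939]), 'moment': array([ 0.00407986, -0.01871662,  0.02834623]), 'grip_width': 0.08516305693123605}
scene [[0.389, 0.497, -0.776, 1.376], [0.921, -0.188, 0.341, -0.351], [0.024, -0.847, -0.531, 0.658], [0.0, 0.0, 0.0, 1.0]] -0.13420772953987406 [[479.4, 0.0, 285.7], [0.0, 479.4, 201.0], [0.0, 0.0, 1.0]]
top [[0.015, -0.983, 0.183, 0.313], [-1.0, -0.02, -0.023, 0.018], [0.026, -0.182, -0.983, 1.378], [0.0, 0.0, 0.0, 1.0]] -0.12417720378210623 [[529.0, 0.0, 286.3], [0.0, 529.0, 212.5], [0.0, 0.0, 1.0]]
```

View pics/scene0.png

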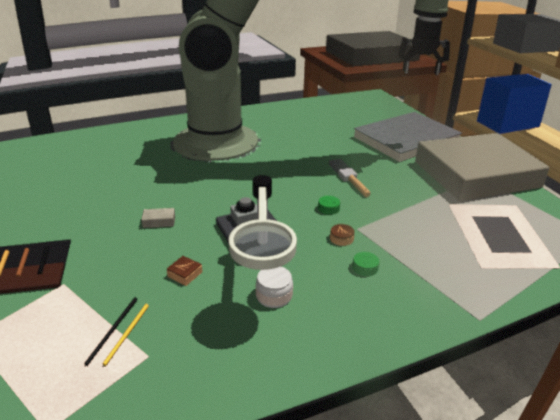

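View pics/top0.png

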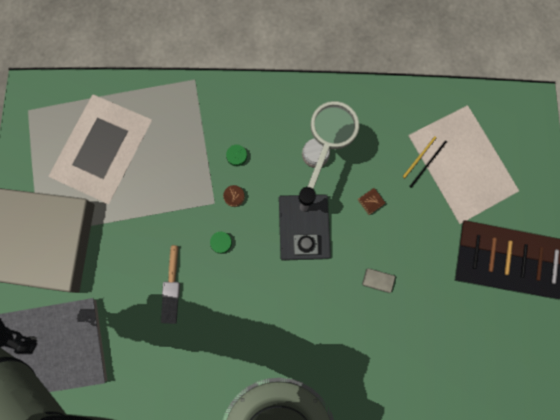

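Top view: hub (307,196), lens (335,125), lamp button (306,243), tin (316,153), brush (172,285), stone (379,280) and square block (372,202). There are three round discs: brown (234,196), green (236,155) and green (221,243). The brown one is meant, because it is wooden and the green ones are excluded. I'll measure and take one enlarged crop to confirm.

```bash
python3 - <<'E'
from h import *
f=np.load('top0.npy',allow_pickle=True).item()
im=f['pixels']; hsv=cv2.cvtColor(im,cv2.COLOR_RGB2HSV)
def blob(mask,c,w):
    m=np.zeros_like(mask); x,y=c; m[y-w:y+w,x-w:x+w]=mask[y-w:y+w,x-w:x+w]
    cs,_=cv2.findContours(m,cv2.RETR_EXTERNAL,cv2.CHAIN_APPROX_NONE); return max(cs,key=cv2.contourArea)
notgreen=(((hsv[...,0]<35)|(hsv[...,0]>100)|(hsv[...,1]<60))*255).astype(np.uint8)
brown=((((hsv[...,0]<22)|(hsv[...,0]>170))&(hsv[...,1]>70))*255).astype(np.uint8)
c=blob(brown,(234,196),22); print('round',cv2.minEnclosingCircle(c),cv2.contourArea(c))
uv=cv2.minEnclosingCircle(c)[0]
rb=onplane(f,[uv],.0115)[0]; print('rb',rb, 'edge diam',np.ptp(onplane(f,c.reshape(-1,2),.0115),axis=0))
c=blob(brown,(372,202),22); sq=onplane(f,[cv2.minAreaRect(c)[0]],.0115)[0]; print('sq',sq)
# rim
white=((hsv[...,2]>130)&(hsv[...,1]<70)).astype(np.uint8)*255
c=blob(white,(335,125),32); P=onplane(f,c.reshape(-1,2),.165)
cen=P[:,:2].mean(0)
# fit circle on far-from-arm points
uvc=c.reshape(-1,2); sel=uvc[:,1]<140
Q=P[sel]; A=np.c_[2*Q[:,:2],np.ones(len(Q))]; s=np.linalg.lstsq(A,(Q[:,:2]**2).sum(1),rcond=None)[0]
print('lens',s[:2],'R',np.sqrt(s[2]+s[:2]@s[:2]))
# foot outline (dark)
dark=((hsv[...,2]<60)&(hsv[...,1]<110)).astype(np.uint8)*255
gray=cv2.cvtColor(im,cv2.COLOR_RGB2GRAY)
for p,z,n in [((307,196),.178,'hub'),((306,243),.045,'button')]: print(n,onplane(f,[p],z)[0])
for p in [(281,197),(279,260),(329,259)]: print('footcorner',onplane(f,[p],.022)[0])
for p in [(236,155),(221,243)]: print('green',onplane(f,[p],.02)[0])
for p in [(316,153)]: print('tin',onplane(f,[p],.05)[0])
for p in [(379,280),(172,302),(174,250),(163,320)]: print('stone/brush',onplane(f,[p],.02)[0])
a=cv2.resize(im[90:270,195:395,::-1],None,fx=4,fy=4,interpolation=cv2.INTER_CUBIC)[:600]
g=np.load('scene0.npy',allow_pickle=True).item()
print('scene button',proj(g,[onplane(f,[(306,243)],z)[0] for z in(.03,.04,.05,.06,.07)]).round(1).tolist())
b=cv2.resize(g['pixels'][165:295,160:400,::-1],None,fx=2.5,fy=2.5,interpolation=cv2.INTER_CUBIC)
a=cv2.resize(a,None,fx=.36,fy=.36)
a=cv2.resize(im[135:270,200:400,::-1],None,fx=3,fy=3,interpolation=cv2.INTER_CUBIC)[:,:600]
out=np.zeros((600,800,3),np.uint8); b=cv2.resize(b,(480,260)); out[:a.shape[0]-75,:600]=a[:330]; out[335:595,:480]=b
cv2.imwrite('pics/c1.png',out)
E
```

```text
round ((233.92059326171875, 195.3540802001953), 10.569448471069336) 312.0
rb [0.61009182 0.12569201 0.0115    ] edge diam [0.05423944 0.05319499 0.        ]
sq [ 0.60230024 -0.23885276  0.0115    ]
lens [ 0.75990799 -0.12248252] R 0.05869737290162112
hub [ 0.57578815 -0.05699096  0.178     ]
button [ 0.48279066 -0.06375724  0.045     ]
footcorner [0.60589059 0.0014553  0.022     ]
footcorner [0.44052064 0.00381001 0.022     ]
footcorner [ 0.44525471 -0.12487162  0.022     ]
green [0.71840277 0.12331273 0.02      ]
green [0.48182213 0.15425677 0.02      ]
tin [ 0.71953595 -0.08776858  0.05      ]
stone/brush [ 0.39305938 -0.25470198  0.02      ]
stone/brush [0.32817687 0.27390307 0.02      ]
stone/brush [0.46112411 0.27507876 0.02      ]
stone/brush [0.28234343 0.29484025 0.02      ]
scene button [[243.8, 216.1], [243.8, 212.2], [243.7, 208.3], [243.7, 204.3], [243.7, 200.3]]
```

View pics/c1.png

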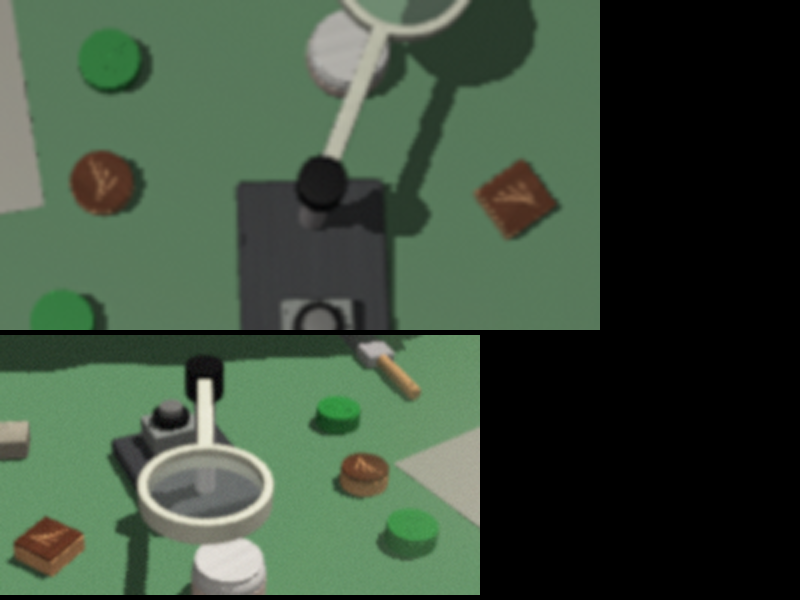

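The crop confirms it: the brown wooden round block with the dark engraved face is at (234,196), and its look-alikes are both green. Measured pivot is about (0.576, -0.058), block (0.610, 0.126) at 187 mm (allowed 180–206), and arm angle about -0.34. The lens came out at 195 mm against 190, which is good enough for the approach. First I'll turn the tool so its x axis lies along the push direction and shut the fingers.

carry_out:
  targets:
    - [[0, 0, 0], [0, 0, 0.0594], 0]
    - [[0, 0, 0], [0, 0, 0.0594], 0]
    - [[0, 0, 0], [0, 0, 0.0594], 0]
    - [[0, 0, 0], [0, 0, 0.0594], 0]
    - [[0, 0, 0], [0, 0, 0.0594], 0]
    - [[0, 0, 0], [0, 0, 0.0594], 0]
    - [[0, 0, 0], [0, 0, 0.0594], 0]
    - [[0, 0, 0], [0, 0, 0.0594], 0]
  force: 30

```text
clock: 1.1
position: [0.253, 0.5714, 0.4044]
tool_rot: [3.142, 0.001, 1.226]
force: [0.3, 0.2, -0.1]
grip_width: 0.0005
```

carry_out:
  targets:
    - [[-0.133, 0.15, 0], [0, 0, 0], 0]
    - [[-0.133, 0.15, 0], [0, 0, 0], 0]
    - [[-0.133, 0.15, 0], [0, 0, 0], 0]
    - [[-0.133, 0.15, 0], [0, 0, 0], 0]
    - [[-0.133, 0.15, 0], [0, 0, 0], 0]
    - [[-0.133, 0.15, 0], [0, 0, 0], 0]
    - [[-0.133, 0.15, 0], [0, 0, 0], 0]
    - [[-0.133, 0.15, 0], [0, 0, 0], 0]

```text
clock: 2.1
position: [0.448, 0.2194, 0.4047]
tool_rot: [-3.141, 0.0, 1.232]
force: [0.1, 0.7, -0.2]
grip_width: -0.0005
```

carry_out:
  targets:
    - [[-0.133, 0.15, 0], [0, 0, 0], 0]
    - [[-0.133, 0.15, 0], [0, 0, 0], 0]
    - [[-0.133, 0.15, 0], [0, 0, 0], 0]
    - [[-0.133, 0.15, 0], [0, 0, 0], 0]
    - [[-0.133, 0.15, 0], [0, 0, 0], 0]
    - [[-0.133, 0.15, 0], [0, 0, 0], 0]
    - [[-0.133, 0.15, 0], [0, 0, 0], 0]
    - [[0, 0, 0], [0, 0, 0], 0]

```text
clock: 3.1
position: [0.6182, -0.0897, 0.4042]
tool_rot: [3.141, 0.002, 1.227]
force: [0.0, 0.3, 0.1]
grip_width: -0.0002
```

carry_out:
  targets:
    - [[-0.133, 0.15, 0], [0, 0, 0], 0]
    - [[0, 0, 0], [0, 0, 0], 0]

```text
clock: 3.35
position: [0.6423, -0.1323, 0.4042]
tool_rot: [3.142, 0.002, 1.229]
force: [-0.5, 1.4, -0.2]
grip_width: -0.0002
```

```bash
cat >> h.py <<'E'
from scipy.spatial.transform import Rotation as Ro
def wT(f):
    T=np.eye(4); T[:3,:3]=Ro.from_euler('xyz',f['s']['tool_rot']).as_matrix(); T[:3,3]=f['s']['position']; return T@np.array(f['mount'])
E
python3 - <<'E'
from h import *
f=grab('wrist'); T=wT(f); print(f['s']['position'],f['s']['tool_rot'],np.round(f['mount'],3).tolist())
im=f['pixels'][:,:,::-1].copy()
for P in [(.576,-.058,.178),(.76,-.1225,.171),(.61,.1257,.023),(.4828,-.0638,.045)]:
    u=proj(f,[P],T)[0]; print(P,u); cv2.drawMarker(im,tuple(int(v) for v in u),(255,0,255),0,10)
cv2.imwrite('pics/w1.png',im); np.save('w1.npy',f,allow_pickle=True)
E
```

```text
[ 0.64228629 -0.13232869  0.40422089] [3.14153464e+00 1.59592035e-03 1.22886184e+00] [[-0.0, -0.947, -0.32, 0.083], [1.0, -0.0, 0.0, -0.001], [-0.0, -0.32, 0.947, 0.031], [0.0, 0.0, 0.0, 1.0]]
(0.576, -0.058, 0.178) [126.38817334 159.22483995]
(0.76, -0.1225, 0.171) [464.1852992  155.58029764]
(0.61, 0.1257, 0.023) [140.09269517 -92.2157001 ]
(0.4828, -0.0638, 0.045) [100.39237288 172.79289415]
```

View pics/w1.png

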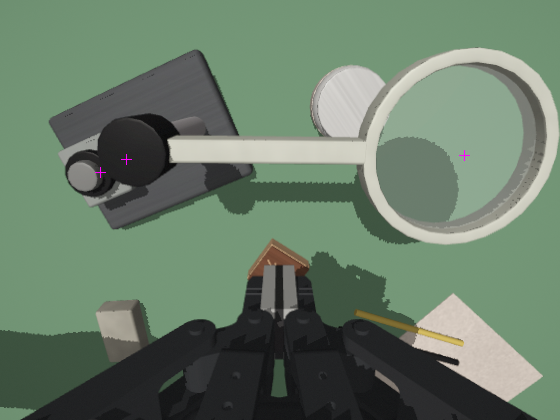

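The wrist view shows the bar level at rows 137–163, so the tool is aligned with it. The hub top is near (131,151), the lens rim near (459,146) and the button cap near (83,176). I'll refine from these.

```bash
python3 - <<'E'
from h import *
f=np.load('w1.npy',allow_pickle=True).item(); T=wT(f)
t=np.load('top0.npy',allow_pickle=True).item(); g=np.load('scene0.npy',allow_pickle=True).item()
hsv=cv2.cvtColor(f['pixels'],cv2.COLOR_RGB2HSV)
w=((hsv[...,2]>150)&(hsv[...,1]<60)).astype(np.uint8)*255; w[:,:170]=0; w[250:]=0
cs,_=cv2.findContours(w,cv2.RETR_CCOMP,cv2.CHAIN_APPROX_NONE)
c=max(cs,key=cv2.contourArea).reshape(-1,2); c=c[c[:,0]>400]
Q=onplane(f,c,.171,T); A=np.c_[2*Q[:,:2],np.ones(len(Q))]; s=np.linalg.lstsq(A,(Q[:,:2]**2).sum(1),rcond=None)[0]
L=s[:2]; print('lens',L,'R',np.sqrt(s[2]+L@L))
for uv in [(131,151),(129,151)]: H=onplane(f,[uv],.178,T)[0]; print('hub',H,np.linalg.norm(L-H[:2]),np.arctan2(*(L-H[:2])[::-1]))
bar=onplane(f,[(180,138),(355,138),(180,163),(355,163)],.171,T); print('bar',bar[:,:2].tolist(),np.arctan2(bar[1]-bar[0],1)[:2])
m=(bar[0]+bar[2])/2; n=(bar[1]+bar[3])/2; d=(n-m)/np.linalg.norm(n-m); print('bar angle',np.arctan2(d[1],d[0]),'pivot from lens',L-.19*d[:2])
# button triangulate
R=[ray(f,[(83,176)],T),ray(t,[(306.5,243.5)]),ray(g,[(245.5,202)])]
M=sum(np.eye(3)-np.outer(d[0],d[0])/(d[0]@d[0]) for o,d in R); b=sum((np.eye(3)-np.outer(d[0],d[0])/(d[0]@d[0]))@o for o,d in R)
B=np.linalg.solve(M,b); print('button',B)
for F,TT in((f,T),(t,None),(g,None)): print(proj(F,[B],TT))
E
```

```text
lens [ 0.75630623 -0.12299782] R 0.05953367410943816
hub [ 0.58062199 -0.05472452  0.178     ] 0.18848393878757988 -0.3706522065801247
hub [ 0.57955487 -0.05433931  0.178     ] 0.18961812588104338 -0.3705072565559401
bar [[0.6075479811573213, -0.05766192899238761], [0.7020954069081474, -0.09137972359050829], [0.6014835049022214, -0.0708688160669854], [0.698174003905236, -0.10534091025922349]] [ 0.0942672  -0.03370503]
bar angle -0.3425166381244539 pivot from lens [ 0.57734287 -0.05918469]
button [ 0.4792715  -0.06078809  0.06580193]
[[ 84.38529289 175.96250355]]
[[305.32173904 243.33163056]]
[[244.27967035 201.6849775 ]]
```

Refined pivot is about (0.578, -0.057), arm angle -0.34, and button top (0.479, -0.061, 0.066), which is 99 mm from the pivot. Target arm angle is about 1.39. I'll lower beside the bar and close up.

carry_out:
  targets:
    - [[0, 0, 0.108], [0, 0, 0], 0]
    - [[0, 0, 0.108], [0, 0, 0], 0]
    - [[0, 0, 0.108], [0, 0, 0], 0]
    - [[0.04, 0, 0], [0, 0, 0], 0]
    - [[0.04, 0, 0], [0, 0, 0], 0]
    - [[0, 0, 0], [0, 0, 0], 0]

```text
clock: 4.15
position: [0.6493, -0.1093, 0.3248]
tool_rot: [3.14, -0.001, 1.234]
force: [0.5, 0.2, 0.4]
grip_width: 0.0
```

carry_out:
  targets:
    - [[0.026, 0, 0], [0, 0, 0], 0]
    - [[0.0204, 0.004, 0], [0, 0, -0.0191], 0]
    - [[0.0204, 0.004, 0], [0, 0, -0.0191], 0]
    - [[0.0204, 0.004, 0], [0, 0, -0.0191], 0]
    - [[0.0204, 0.004, 0], [0, 0, -0.0191], 0]
    - [[0.0204, 0.004, 0], [0, 0, -0.0191], 0]
    - [[0.0204, 0.004, 0], [0, 0, -0.0191], 0]
    - [[0, 0, 0], [0, 0, 0], 0]

```text
clock: 5.15
position: [0.6625, -0.0757, 0.3241]
tool_rot: [3.141, -0.0, 1.592]
force: [0.5, -1.3, 0.3]
grip_width: -0.0
```

```bash
cat >> h.py <<'E'
PV=np.array([.578,-.057])
def rel():
    s=bot.observe(); d=s['position'][:2]-PV; y=s['tool_rot'][2]; 
    print('clock %.2f'%s['clock'],'radial,tang in tool mm',1000*np.array([d@[np.sin(y),-np.cos(y)],d@[np.cos(y),np.sin(y)]]),'tool-arm ang %.3f'%(y-np.pi/2),'pos',s['position'].round(4),'F',s['force'].round(1))
E
python3 - <<'E'
from h import *
rel(); f=grab('wrist'); save(f,'pics/w2.png')
E
```

```text
clock 5.15 radial,tang in tool mm [ 84.13241865 -20.49531765] tool-arm ang 0.021 pos [ 0.6625 -0.0757  0.3241] F [ 0.5 -1.3  0.3]
```

View pics/w2.png

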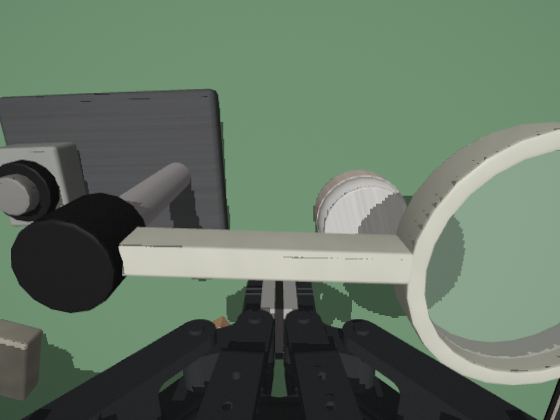

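The bar now lies against the shut fingers at rows 230–280, almost level, with about 1.3 N of push, so contact is good. Next I'll continue the arc.

carry_out:
  targets:
    - [[0.0204, 0.004, 0], [0, 0, -0.0191], 0]
    - [[0.0204, 0.004, 0], [0, 0, -0.0191], 0]
    - [[0.0204, 0.004, 0], [0, 0, -0.0191], 0]
    - [[0.0204, 0.004, 0], [0, 0, -0.0191], 0]
    - [[0.0204, 0.004, 0], [0, 0, -0.0191], 0]
    - [[0.0204, 0.004, 0], [0, 0, -0.0191], 0]
    - [[0.0204, 0.004, 0], [0, 0, -0.0191], 0]
    - [[0.0204, 0.004, 0], [0, 0, -0.0191], 0]

```text
clock: 6.2
position: [0.661, -0.0351, 0.324]
tool_rot: [3.141, 0.001, 2.072]
force: [2.0, -0.6, -0.4]
grip_width: 0.0003
```

carry_out:
  targets:
    - [[0.0204, 0.004, 0], [0, 0, -0.0191], 0]
    - [[0.0204, 0.004, 0], [0, 0, -0.0191], 0]
    - [[0.0204, 0.004, 0], [0, 0, -0.0191], 0]
    - [[0.0204, 0.004, 0], [0, 0, -0.0191], 0]
    - [[0.0204, 0.004, 0], [0, 0, -0.0191], 0]
    - [[0.0204, 0.004, 0], [0, 0, -0.0191], 0]
    - [[0, 0, 0], [0, 0, 0], 0]

```text
clock: 7.08
position: [0.6471, -0.007, 0.3238]
tool_rot: [3.142, -0.0, 2.431]
force: [0.4, 0.5, 0.4]
grip_width: -0.0003
```

```bash
python3 - <<'E'
from h import *
rel()
E
```

```text
clock 7.08 radial,tang in tool mm [ 82.9859692  -19.66120471] tool-arm ang 0.860 pos [ 0.6471 -0.007   0.3238] F [0.4 0.5 0.4]
```

carry_out:
  targets:
    - [[0.0204, 0.004, 0], [0, 0, -0.0191], 0]
    - [[0.0204, 0.004, 0], [0, 0, -0.0191], 0]
    - [[0.0204, 0.004, 0], [0, 0, -0.0191], 0]
    - [[0.0204, 0.004, 0], [0, 0, -0.0191], 0]
    - [[0.0204, 0.004, 0], [0, 0, -0.0191], 0]
    - [[0.0204, 0.004, 0], [0, 0, -0.0191], 0]
    - [[0.0204, 0.004, 0], [0, 0, -0.0191], 0]
    - [[0, 0, 0], [0, 0, 0], 0]

```text
clock: 8.07
position: [0.62, 0.0166, 0.3237]
tool_rot: [-3.141, -0.0, 2.85]
force: [-0.1, -0.2, -0.4]
grip_width: 0.0001
```

```bash
python3 - <<'E'
from h import *
rel(); f=grab('top'); np.save('top1.npy',f,allow_pickle=True); w=grab('wrist'); np.save('w3.npy',w,allow_pickle=True)
a=cv2.resize(f['pixels'][120:270,190:340,::-1],(400,400),interpolation=cv2.INTER_CUBIC)
b=cv2.resize(w['pixels'][:,:,::-1],(400,300)); out=np.zeros((400,800,3),np.uint8); out[:,:400]=a; out[:300,400:]=b
cv2.imwrite('pics/t1.png',out)
E
```

```text
clock 8.07 radial,tang in tool mm [ 82.62245225 -19.03029656] tool-arm ang 1.279 pos [0.62   0.0166 0.3237] F [-0.1 -0.2 -0.4]
```

View pics/t1.png

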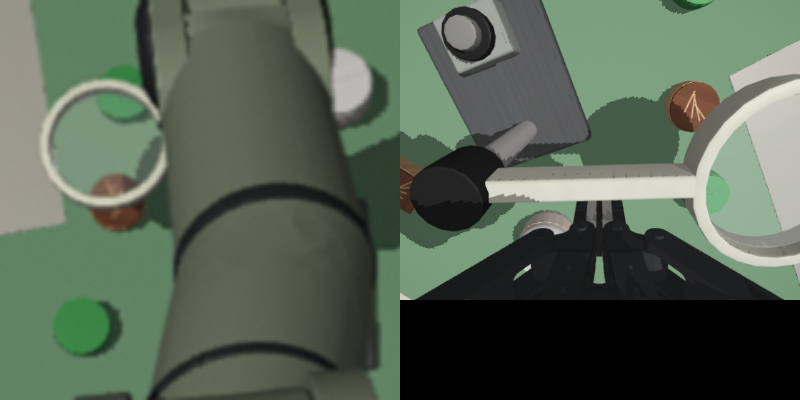

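The lens is at about (230,174) in the top view, with the block under the rim's near edge (crop 118,202). I'll measure the lens circle and the angle still to go.

```bash
cat >> h.py <<'E'
def rimfit(f,box,z=.171,T=None):
    x0,y0,x1,y1=box; hsv=cv2.cvtColor(f['pixels'],cv2.COLOR_RGB2HSV)
    w=((hsv[...,2]>150)&(hsv[...,1]<50)).astype(np.uint8)*255
    m=np.zeros_like(w); m[y0:y1,x0:x1]=w[y0:y1,x0:x1]
    n,l,st,_=cv2.connectedComponentsWithStats(m); k=1+np.argmax(st[1:,4])
    p=np.argwhere(l==k)[:,::-1]; h=cv2.convexHull(p).reshape(-1,2)
    h=h[(h[:,0]>x0+1)&(h[:,0]<x1-2)&(h[:,1]>y0+1)&(h[:,1]<y1-2)]
    Q=onplane(f,h,z,T)[:,:2]; A=np.c_[2*Q,np.ones(len(Q))]; s=np.linalg.lstsq(A,(Q**2).sum(1),rcond=None)[0]
    L=s[:2]; d=L-PV; print('lens',L,'R',np.sqrt(s[2]+L@L),'n',len(h),'dist',np.hypot(*d),'ang',np.arctan2(d[1],d[0])); return L
E
python3 - <<'E'
from h import *
f=np.load('top1.npy',allow_pickle=True).item(); rimfit(f,(200,140,251,200))
w=np.load('w3.npy',allow_pickle=True).item(); T=wT(w)
hsv=cv2.cvtColor(w['pixels'],cv2.COLOR_RGB2HSV)
m=(((hsv[...,0]<20)|(hsv[...,0]>170))&(hsv[...,1]>90)).astype(np.uint8)*255; m[:,:360]=0; m[:100]=0;m[190:]=0;m[:,450:]=0
c=max(cv2.findContours(m,0,1)[0],key=cv2.contourArea).reshape(-1,2); print(cv2.minEnclosingCircle(c))
# left rim of the top face, unobscured
Q=onplane(w,c,.023,T)[:,:2]; 
for z in(.0115,.023):
    Q=onplane(w,c,z,T)[:,:2]; print(z,cv2.minEnclosingCircle(Q.astype(np.float32)), Q.min(0),Q.max(0))
rb=np.array([.61,.1257])-PV; print('block ang',np.arctan2(rb[1],rb[0]),np.hypot(*rb))
E
```

```text
lens [0.62952376 0.13327265] R 0.06003325701949176 n 7 dist 0.19712528463351314 ang 1.3063491378157268
((408.577880859375, 146.807373046875), 38.68600845336914)
0.0115 ((0.6085473299026489, 0.12938669323921204), 0.03073117882013321) [0.58081297 0.09895599] [0.63908939 0.16001105]
0.023 ((0.6057536005973816, 0.12577573955059052), 0.029479844495654106) [0.57915233 0.09658819] [0.63504807 0.15514904]
block ang 1.3974046167960392 0.18548123894345758
```

carry_out:
  targets:
    - [[0.017, 0.003, 0], [0, 0, -0.0159], 0]
    - [[0.017, 0.003, 0], [0, 0, -0.0159], 0]
    - [[0, 0, 0], [0, 0, 0], 0]
    - [[0, 0, 0], [0, 0, 0], 0]

```text
clock: 8.68
position: [0.6123, 0.0206, 0.3237]
tool_rot: [3.142, -0.0, 2.951]
force: [-0.5, -0.8, 0.4]
grip_width: 0.0003
```

```bash
python3 - <<'E'
from h import *
rel(); f=grab('top'); np.save('top2.npy',f,allow_pickle=True); L=rimfit(f,(200,140,250,204))
save(f,'pics/t2.png',(190,130,300,230),5)
hsv=cv2.cvtColor(f['pixels'],cv2.COLOR_RGB2HSV)
E
```

```text
clock 8.68 radial,tang in tool mm [ 82.6979301  -18.99038753] tool-arm ang 1.380 pos [0.6123 0.0206 0.3237] F [-0.5 -0.8  0.4]
lens [0.60981053 0.13122025] R 0.05718435966113462 n 6 dist 0.19088942837027767 ang 1.4033714832006141
```

View pics/t2.png

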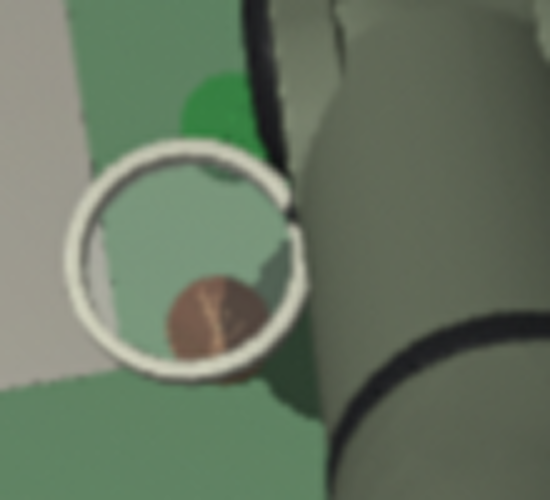

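The lens measures (0.610, 0.131) at 191 mm, with arm angle 1.403 against the block's 1.397, about 1 mm off across the swing. The offset of the block in the picture is parallax from the oblique camera. Now I'll back off, lift clear and go over the button.

carry_out:
  targets:
    - [[-0.06, 0, 0], [0, 0, 0], 0]
    - [[-0.06, 0, 0], [0, 0, 0], 0]
    - [[0, 0, -0.12], [0, 0, 0], 0]
    - [[0, 0, -0.12], [0, 0, 0], 0]
    - [[0, 0, -0.12], [0, 0, 0], 0]
    - [[0, 0, 0], [0, 0, 0], 0]

```text
clock: 9.48
position: [0.6421, 0.0149, 0.4159]
tool_rot: [3.141, 0.003, 2.951]
force: [0.3, -0.1, -1.0]
grip_width: 0.0001
```

carry_out:
  targets:
    - [[0.1456, -0.1056, 0], [0, 0, 0], 0]
    - [[0.1456, -0.1056, 0], [0, 0, 0], 0]
    - [[0.1456, -0.1056, 0], [0, 0, 0], 0]
    - [[0.1456, -0.1056, 0], [0, 0, 0], 0]
    - [[0, 0, 0], [0, 0, 0], 0]
    - [[0, 0, 0], [0, 0, 0], 0]

```text
clock: 10.22
position: [0.4792, -0.0612, 0.4136]
tool_rot: [3.141, 0.0, 2.952]
force: [0.4, 0.6, -0.4]
grip_width: -0.0002
```

```bash
python3 - <<'E'
from h import *
s=bot.observe(); print(s['clock'],s['position'],s['tool_rot'],s['force'],s['qpos'].round(2))
f=grab('top'); w=grab('wrist'); np.save('top3.npy',f,allow_pickle=True); np.save('w4.npy',w,allow_pickle=True)
rimfit(f,(200,140,250,204))
a=cv2.resize(f['pixels'][130:270,190:390,::-1],(400,280),interpolation=cv2.INTER_CUBIC)
b=w['pixels'][:,:,::-1].copy(); u=proj(w,[(.479,-.061,.066)],wT(w))[0]; print(u)
cv2.drawMarker(b,tuple(int(v) for v in u),(255,0,255),0,12)
b=cv2.resize(b,(400,300)); out=np.zeros((300,800,3),np.uint8); out[:280,:400]=a; out[:300,400:]=b
cv2.imwrite('pics/t3.png',out)
E
```

```text
10.225 [ 0.47916733 -0.06115481  0.4135628 ] [3.14143028e+00 1.43645713e-04 2.95171046e+00] [ 0.44628652  0.62311597 -0.4440966 ] [ 0.03  0.29 -0.03  1.95  0.01  0.9   1.37]
lens [0.60944368 0.13208707] R 0.05794874129661713 n 14 dist 0.19168365412061533 ang 1.4060121581255853
[278.16455633 187.83919327]
```

View pics/t3.png

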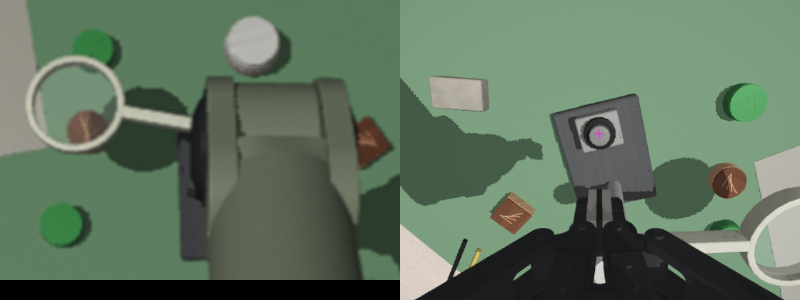

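The lens stays put with the tool clear, and my button mark sits on the cap. The block is unobstructed in this wrist view (x≈458, y≈253 full size), so I'll take the final centring check before pressing.

```bash
python3 - <<'E'
from h import *
w=np.load('w4.npy',allow_pickle=True).item(); T=wT(w)
hsv=cv2.cvtColor(w['pixels'],cv2.COLOR_RGB2HSV)
m=(((hsv[...,0]<20)|(hsv[...,0]>170))&(hsv[...,1]>90)).astype(np.uint8)*255; z=np.zeros_like(m); z[215:290,425:495]=m[215:290,425:495]
c=max(cv2.findContours(z,0,1)[0],key=cv2.contourArea).reshape(-1,2)
for h in(.0115,.023):
    Q=onplane(w,c,h,T)[:,:2]; o,r=cv2.minEnclosingCircle(Q.astype(np.float32)); d=np.array(o)-PV; print(h,o,r,np.arctan2(d[1],d[0]),np.hypot(*d))
E
```

```text
0.0115 (0.610954999923706, 0.128535196185112) 0.03513616323471069 1.3950084039779385 0.188439223739166
0.023 (0.604339599609375, 0.12316463887691498) 0.03405085206031799 1.4256273737077234 0.18207984954198356
```

The block angle is about 1.40 and the lens 1.404, so they agree within about 2 mm. Descending to the button.

carry_out:
  targets:
    - [[0, 0, 0.2], [0, 0, 0], 0]
    - [[0, 0, 0.2], [0, 0, 0], 0]
    - [[0, 0, 0.2], [0, 0, 0], 0]
    - [[0, 0, 0.04], [0, 0, 0], 0]
    - [[0, 0, 0], [0, 0, 0], 0]

```text
clock: 10.95
position: [0.4793, -0.0611, 0.254]
tool_rot: [-3.141, -0.001, 2.952]
force: [-0.2, 0.2, 0.6]
grip_width: 0.0004
```

carry_out:
  targets:
    - [[0, 0, 0.012], [0, 0, 0], 0]
    - [[0, 0, 0.012], [0, 0, 0], 0]
    - [[0, 0, 0.012], [0, 0, 0], 0]
    - [[0, 0, 0], [0, 0, 0], 0]

```text
clock: 11.45
position: [0.479, -0.0613, 0.2449]
tool_rot: [3.142, 0.001, 2.952]
force: [1.3, 0.0, 2.4]
grip_width: -0.0002
```

carry_out:
  targets:
    - [[0, 0, 0.008], [0, 0, 0], 0]
    - [[0, 0, 0.008], [0, 0, 0], 0]
    - [[0, 0, 0], [0, 0, 0], 0]

```text
clock: 11.82
position: [0.479, -0.0614, 0.2407]
tool_rot: [3.142, 0.0, 2.952]
force: [2.0, -0.6, 3.3]
grip_width: 0.0003
```

carry_out:
  targets:
    - [[0, 0, 0.008], [0, 0, 0], 0]
    - [[0, 0, 0], [0, 0, 0], 0]

```text
clock: 12.08
position: [0.479, -0.0614, 0.2392]
tool_rot: [3.142, 0.001, 2.952]
force: [-1.3, 0.7, 18.7]
grip_width: -0.0002
```

Force jumped from about 3 N to 18.7 N, a hard stop after roughly 6 mm of soft travel. I'll check in a crop that it's the button bottoming and not the collar stopping the fingers.

```bash
python3 - <<'E'
from h import *
s=bot.observe(); print(s['position'],s['force'])
g0=np.load('scene0.npy',allow_pickle=True).item(); g=grab('scene'); np.save('scene1.npy',g,allow_pickle=True)
out=np.hstack([cv2.resize(q['pixels'][170:245,205:285,::-1],(400,375),interpolation=cv2.INTER_CUBIC) for q in(g0,g)])
cv2.imwrite('pics/s1.png',out)
print(proj(g,[(.479,-.061,z) for z in(.06,.066,.072)]))
E
```

```text
[ 0.47903877 -0.06136293  0.23923729] [-1.28255384  0.73045799 18.65601551]
[[244.21114828 203.75857953]
 [244.1532648  201.57141415]
 [244.09528293 199.37164472]]
```

View pics/s1.png

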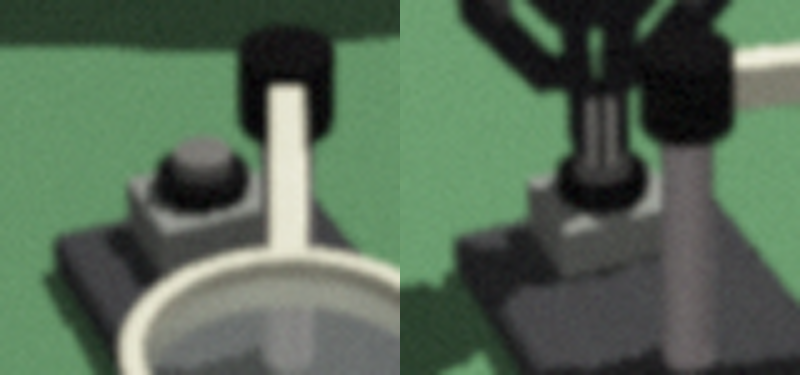

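The fingers stand on the cap with the collar showing all round below them. I'll come up slowly while reading the force, to check the spring stroke against 6 mm and 5 N.

carry_out:
  targets:
    - [[0, 0, -0.004], [0, 0, 0], 0]
    - [[0, 0, 0], [0, 0, 0], 0]
    - [[0, 0, 0], [0, 0, 0], 0]

```text
clock: 12.5
position: [0.479, -0.0613, 0.2397]
tool_rot: [3.142, 0.001, 2.952]
force: [3.3, -1.2, 4.9]
grip_width: 0.0003
```

carry_out:
  targets:
    - [[0, 0, -0.008], [0, 0, 0], 0]
    - [[0, 0, 0], [0, 0, 0], 0]

```text
clock: 12.75
position: [0.4789, -0.0613, 0.2418]
tool_rot: [3.142, 0.0, 2.952]
force: [3.6, -0.5, 4.2]
grip_width: -0.0001
```

carry_out:
  targets:
    - [[0, 0, -0.008], [0, 0, 0], 0]
    - [[0, 0, 0], [0, 0, 0], 0]

```text
clock: 13.0
position: [0.4787, -0.0613, 0.2437]
tool_rot: [-3.142, -0.0, 2.952]
force: [0.8, -0.0, 1.4]
grip_width: -0.0001
```

carry_out:
  targets:
    - [[0, 0, -0.006], [0, 0, 0], 0]
    - [[0, 0, 0], [0, 0, 0], 0]

```text
clock: 13.25
position: [0.4787, -0.0613, 0.2452]
tool_rot: [-3.141, -0.0, 2.952]
force: [0.1, -0.3, 1.9]
grip_width: 0.0001
```

carry_out:
  targets:
    - [[0, 0, -0.006], [0, 0, 0], 0]
    - [[0, 0, 0], [0, 0, 0], 0]

```text
clock: 13.5
position: [0.4787, -0.0614, 0.2467]
tool_rot: [-3.141, -0.0, 2.952]
force: [-0.4, 0.2, 0.2]
grip_width: 0.0001
```

Coming up, the force read 4.9 N just above the stop, falling to 0.2 N at 7 mm up. That matches a full 6 mm, 5 N stroke and a released button. Now I'll lift away and do the last check.

carry_out:
  targets:
    - [[0, 0, -0.1], [0, 0, 0], 0]
    - [[0, 0, -0.2], [0, 0, 0], 0]
    - [[0, 0, -0.2], [0, 0, 0], 0]
    - [[0, 0, -0.2], [0, 0, 0], 0]
    - [[0, 0, 0], [0, 0, 0], 0]
    - [[0, 0, 0], [0, 0, 0], 0]

```text
clock: 14.25
position: [0.4786, -0.0613, 0.4213]
tool_rot: [-3.141, -0.001, 2.952]
force: [0.5, -0.6, -0.7]
grip_width: -0.0003
```

```bash
python3 - <<'E'
from h import *
s=bot.observe(); print(s['clock'],s['position'],s['force'])
f=grab('top'); g=grab('scene'); rimfit(f,(200,140,250,204))
out=np.zeros((420,800,3),np.uint8)
out[:280,:400]=cv2.resize(f['pixels'][100:310,140:440,::-1],(400,280),interpolation=cv2.INTER_CUBIC)
out[:280,400:]=cv2.resize(g['pixels'][150:318,140:380,::-1],(400,280),interpolation=cv2.INTER_CUBIC)
cv2.imwrite('pics/end.png',out)
g0=np.load('scene0.npy',allow_pickle=True).item()
def sat(f,h0,h1,box):
    hs=cv2.cvtColor(f['pixels'],cv2.COLOR_RGB2HSV); x0,y0,x1,y1=box
    m=(((hs[...,0]<20)|(hs[...,0]>170))&(hs[...,1]>90))[y0:y1,x0:x1]; return np.argwhere(m).mean(0).round(1),m.sum()
for b in [(325,220,360,250),(160,255,210,290)]: print(sat(g0,0,0,b),sat(g,0,0,b))
E
```

```text
14.25 [ 0.47857013 -0.06130043  0.4212505 ] [ 0.4698138  -0.58109793 -0.70186494]
lens [0.60935645 0.13224481] R 0.057993090576226335 n 14 dist 0.19182498390740924 ang 1.406595604822258
(array([14.4, 16.4]), np.int64(390)) (array([14.5, 16.8]), np.int64(365))
(array([15.1, 24.1]), np.int64(637)) (array([15.1, 24. ]), np.int64(633))
```

View pics/end.png

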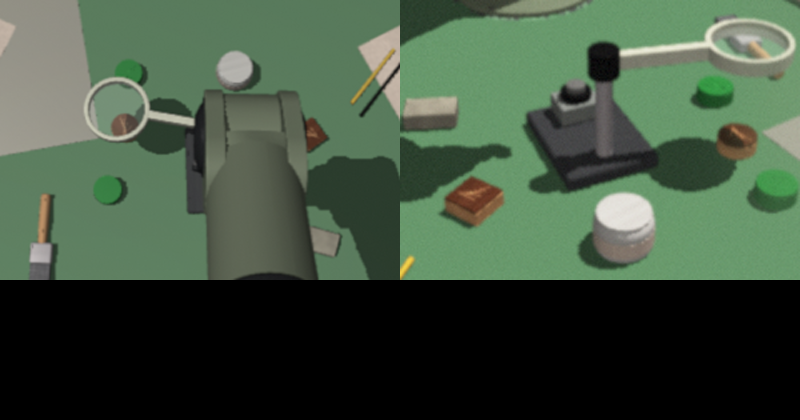

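The lens is still over the round block, the button is up (crop 575,88), and the blocks, tin, brush and stone are unmoved. The robot is clear, so I'm handing in.

```bash
python3 -c "
from h import *
print(job.job_done())"
```

```text
the job is handed in; nothing more can be done
None
```

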